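Shut and bolt the hatch of the live-test enclosure

ROBOT

A 7-joint arm with a two-finger parallel gripper is mounted at the origin on the work surface. World frame = base frame: x ahead of the robot, y to its left, z up, the work surface at z = 0. Lengths are in m, angles in rad, forces in N, time in s.
With the tool pointing down it reaches from about 0.4 to 0.875 m from the base axis. Payload 19.3 kg.
Tool frame: the origin (TCP) lies at the very end of the fingers, on their centre line; the grasp point (between the pads) lies 19 mm behind it; z points along the fingers, y is the direction in which the jaws open and shut (so a half turn about z gives the same grasp; the last joint's range is limited). The gripper opens to 85 mm and grips with 20 to 120 N. Pads are 22 mm wide; open, the fingers measure 114 mm over their backs; the gripper's body (76 mm by 85 mm) begins 54 mm behind the grasp point. The pads swing forward as they close: fully open they stand 13 mm farther back than shut.
Start: joints at [-1.298, 0.521, -0.036, 1.599, 0.021, 1.021, -0.113], TCP at [0.21, 0.589, 0.231] pointing down, gripper open.
Joint ranges: [-2.91, 2.91], [-0.3, 2.13], [-1.5, 1.42], [0.17, 2.43], [-1.26, 4.41], [0.16, 1.93], [-2.52, 2.52]. Speed limits (rad/s): [1.89, 1.89, 2.39, 2.39, 3.01, 3.01, 3.01].

INTERFACE

Orientations are given as [roll, pitch, yaw] about the fixed x, y, z axes, in that order (R = Rz(yaw) Ry(pitch) Rx(roll)).
In Python, from workcell import bot, vision, job_done gives the robot as it stands.
- The arm moves only by the tool arm_command, never from a script. Its arguments are lists of equal length, an entry for each row: "gripper": the finger opening in cm, from 0 to 8.54; "slide": the shift along the tool's x, y, z in cm, a list of three; "turn": the turn, a rotation vector about the tool's x, y, z in degrees, a list of three. A call has 1 to 5 rows; each row is the pose to reach, as a shift and turn from the pose commanded when the call began, along the tool's axes at that moment; what a row does not reach only later rows make up. A row lasts 1/8 s, in which the tool goes at most 62.5 mm and 10.7 degrees, less where a joint would pass 70% of its speed; a pose out of reach is approached as far as the arm can. A call with a gripper value outside its range is refused whole. The fingers move at their own pace and stop on an object; "force" is the grip in N (left out, the last holds). Time passes only in rows, so rows that repeat a pose let the fingers close. It gives the time, the measured TCP pose, the force and the opening at its end, in the units of the state.
- bot.observe(): the state, without advancing time (a new reading comes with each control period).
- vision.grab_frame(name): name is "scene" or "top" or "wrist"; returns the picture (480x640x3 uint8, blue, green, red); there is no depth.
- vision.camera_model(name): a dict with "mtx" (3x3 intrinsics, pixels), "k1" (the pictures are not rectified: a ray, as slopes to the right and down, at radius r is drawn at 1 + k1 r^2 times it, then the intrinsics apply), "T" (4x4, takes a point from camera to world coordinates). Camera axes: x right, y down, z forward; pixel columns grow to the right and rows downward; lengths in m; the calibration is good to about 2 mm. A picture is of the moment at which its call begins: read the wrist's pose just before it. camera_model takes no time and is no camera call; for the wrist camera it gives the pose at the moment of the call.
- job_done(): hands the job in, once; it reports no verdict.
The state is a dict: "clock": time; "qpos": joint angles; "qd": joint speeds; "joint_efforts": joint torques, N m; "position": TCP position; "tool_rot": TCP orientation; "force": force on the tool from outside, world axes, zero at the start; "moment": the same for the moment, N m; "grip_width": finger opening in m.
Only numpy, scipy, OpenCV 4.12 (cv2) and the standard library are available. Lean on these libraries where they do the work, as an engineer would, in place of code of your own. Each camera call takes 0.05 s, during which the arm holds its last target. There are 200 camera calls.

TASK

Push the hatch of the test enclosure down until it is fully shut, then bolt it: hold the spring safety catch down with one fingertip and, keeping it down all the way, push the bolt fully home with the other, and only then let go, so that the catch springs back up and locks the bolt. Use only touches and pushes: nothing is picked up, and the loose things on and around the enclosure stay where they are.

Things in the scene. Friction and masses are not known exactly. Their poses are not given: they have to be found in the camera images.
- enclosure: Grey steel test enclosure screwed to the bench, 240 mm along its x, 360 mm along its y, 95 mm high to its flat deck. Origin: centre of its underside, on the bench; z up; its -x side faces the robot. The solid right part (its y -180 to -20 mm) carries bolt and catch on the deck; the left part (y -20 to 180 mm) is closed by the hatch.
- hatch (a joint): Hatch angle in rad: 0 shut (top flush with the deck), growing as it opens. Flat lid 238 mm along enclosure x, 194 mm along y, 8 mm thick, grey frame with clear window, hinged along its left edge (enclosure y = 176 mm, height 91 mm). Stiff hinge: it stays where it is left; 2 to 8 N down near the free edge moves it. A small black knob 24 mm high (not needed) stands at the free edge's front corner.
- hatch_edge (a point): Top of the hatch, 172 mm from the hinge line, 22 mm inside the free edge, at enclosure x = -30 mm (y = 4 mm when shut); axes fixed to the hatch, parallel to the enclosure's when shut. A clear place to push, 30 mm or more from the knob and from the keeper.
- keeper (a point): Under the middle of the bolt's keeper, on the hatch's top: a steel bridge 31 mm wide (along enclosure x), 12 mm along y, 18 mm high, fixed to the hatch; at enclosure x = 25, y = 2 mm when shut. The bolt enters it from the -y side, only when the hatch is shut.
- bolt (a joint): Travel of the bolt in m along enclosure +y: 0 drawn right back, 0.045 fully home (end stop). About 3 N of friction. Notched bar 16 mm wide, its top 12 mm above the deck. With the catch up it is free only from 0 to 0.012, where the catch's tooth stops it; a middle notch stops it again at 0.024 if the catch is let up early. Beyond 0.0415 the catch, let up, drops in behind it and locks it.
- bolt_knob (a point): On the axis of the bolt's upright round steel knob, 35 mm above the deck. Knob 14 mm in diameter from 22 to 48 mm above the deck, on a 10 mm stem on the bar. Drawn right back it is at enclosure x = 25, y = -135 mm; home at y = -90 mm. Its -y side is pushed towards +y. A flat strap 17 mm high bridges the bar at enclosure y = -48 mm. Axes as the enclosure's.
- catch (a joint): Press of the safety catch in rad: 0 up (sprung), 0.34 right down (stop). Dark steel rocker on a pivot parallel to the bolt (enclosure x = 3 mm, 22 mm above the deck); its thumb plate lies on the robot's side, its tooth arm reaches over the bolt at enclosure y = -71 mm, 20 to 33 mm above the deck. Pressed beyond 0.18 the tooth is clear of the bolt. It takes 3 N at first, 7 N right down.
- thumb_plate (a point): Top of the catch's flat thumb plate, mid-length, 34 mm from the pivot: at enclosure x = -31, y = -128 mm, 56 mm from the bolt's centre line. The plate is 80 mm long (enclosure y -168 to -88 mm), reaches to 46 mm from the pivot (x = -43 mm), and a fingertip can slide along it. Here its top is 29 mm above the deck when up, 18 mm right down; the tooth is clear after 6 mm. Axes turn with the catch.
- solder_reel: Loose solder reel, 42 mm diameter, 40 mm high, standing on the back of the deck; origin at its underside. To be left alone.
- trimmer: Loose small screwdriver, 110 mm long, lying on the front of the deck, along enclosure y. To be left alone.
- screwdriver: Loose screwdriver, 200 mm long, lying on the bench behind the enclosure. To be left alone.
- multimeter: Loose multimeter 75 x 145 x 42 mm lying on the bench beside the enclosure. To be left alone.
- screw_tray: Loose steel tray of screws 100 x 75 x 22 mm on the bench beside the enclosure. To be left alone.
- cleaner_can: Loose upright spray can, 52 mm diameter, 120 mm high, on the bench beside the enclosure. To be left alone.
- heat_sink: Loose finned aluminium heat sink 90 x 60 x 30 mm on the bench beside the enclosure. To be left alone.

How it is judged:
By the outcome, as a careful person would: the job done as asked, in the order asked, and still so for the second after the job is handed in, with the robot touching nothing.
It also fails if it takes over 45 s, if anything falls off the work surface, if the arm or the gripper's body presses on something with over 40 N, if the wrist force passes 120 N, or if a joint passes its speed limit or range.

## Working session

There is one attempt and no reset: what is moved stays moved. The work goes in short steps, Python scripts to look and compute and a tool call to move; the robot and the scene stay as the last step left them, time stands still between calls to the robot, and variables do not carry over. Pictures are saved under pics/ and viewed, about 8 in all and at most 12, crops included, and the job is handed in when it is done.

Besides the shell and the picture viewer there is one more tool, called as name(argument=value, ...), one argument or row to a line, values as JSON. arm_command: Moves the arm, as the interface text tells. Its arguments: {"type":"object","properties":{"gripper":{"type":"array","items":{"type":"number"}},"slide":{"type":"array","items":{"type":"array","items":{"type":"number"}}},"turn":{"type":"array","items":{"type":"array","items":{"type":"number"}}},"force":{"type":"number"}},"required":["gripper","slide","turn"]}

```bash
mkdir -p pics; ls
python3 - <<'E'
from workcell import bot, vision
import cv2
s=bot.observe();print({k:(s[k]) for k in("clock","position","tool_rot","force","grip_width")})
for n in("scene","top"):
    cv2.imwrite(f"pics/{n}0.png",vision.grab_frame(n)); m=vision.camera_model(n);print(n,m)
E
```

```text
pics
{'clock': 0.0, 'position': array([0.2100217 , 0.5882965 , 0.23071636]), 'tool_rot': array([-3.14045586e+00,  1.03814208e-04,  2.79875586e+00]), 'force': array([-0.24500716, -0.01090929,  0.3775308 ]), 'grip_width': 0.08544531895892878}
scene {'mtx': array([[537.62389375,   0.        , 313.3486435 ],
       [  0.        , 537.62389375, 237.41257928],
       [  0.        ,   0.        ,   1.        ]]), 'k1': -0.05969151282986329, 'T': array([[ 0.75371426,  0.52728243, -0.39228567,  1.03486871],
       [ 0.65716509, -0.59833292,  0.45840131, -0.44047557],
       [ 0.00698953, -0.60330006, -0.79748366,  0.94756831],
       [ 0.        ,  0.        ,  0.        ,  1.        ]])}
top {'mtx': array([[473.110936  ,   0.        , 320.03264864],
       [  0.        , 473.110936  , 242.51632202],
       [  0.        ,   0.        ,   1.        ]]), 'k1': -0.11584641044752234, 'T': array([[-0.00535404, -0.98765773,  0.15653608,  0.44153582],
       [-0.99989707,  0.00737129,  0.01230907,  0.06343089],
       [-0.01331102, -0.15645406, -0.98759554,  0.98295473],
       [ 0.        ,  0.        ,  0.        ,  1.        ]])}
```

View pics/top0.png

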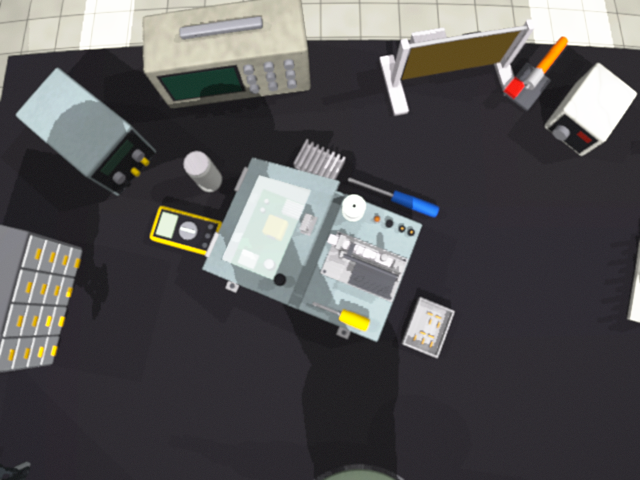

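View pics/scene0.png

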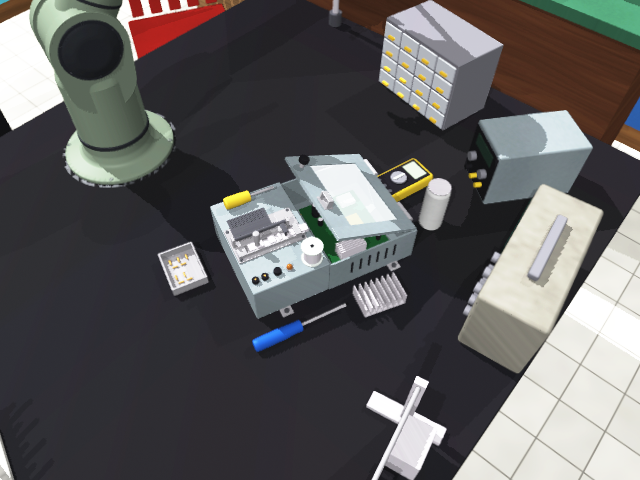

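The top view shows the enclosure turned by about -20°: its deck corners are near (422,226) and (378,341), the bolt and catch near (365,265), and the hatch is part open. The scene view shows the bolt and catch near (262,235). I'll enlarge the deck.

Run:
```python
import cv2
a=cv2.imread("pics/top0.png")[150:350,200:440]; b=cv2.imread("pics/scene0.png")[145:325,200:430]
cv2.imwrite("pics/topc.png",cv2.resize(a,None,fx=3,fy=3,interpolation=cv2.INTER_CUBIC))
cv2.imwrite("pics/scenec.png",cv2.resize(b,None,fx=3.3,fy=3.3,interpolation=cv2.INTER_CUBIC))
```

```text
(no output)
```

View pics/topc.png

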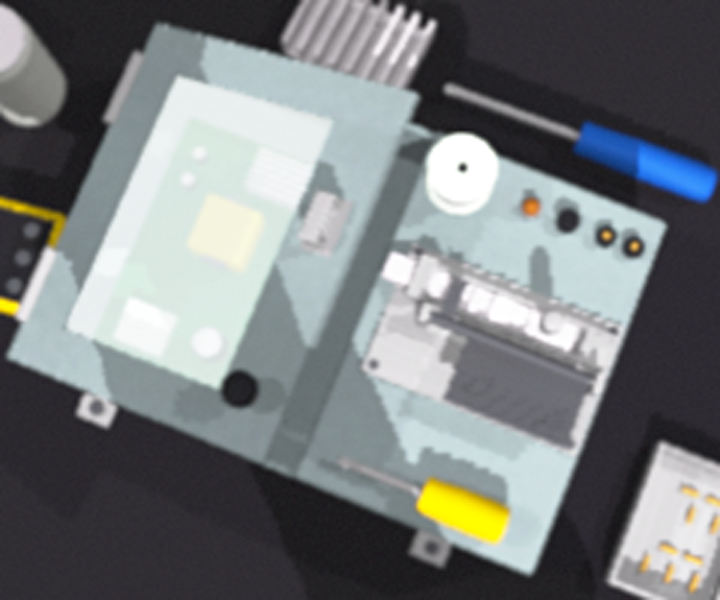

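View pics/scenec.png

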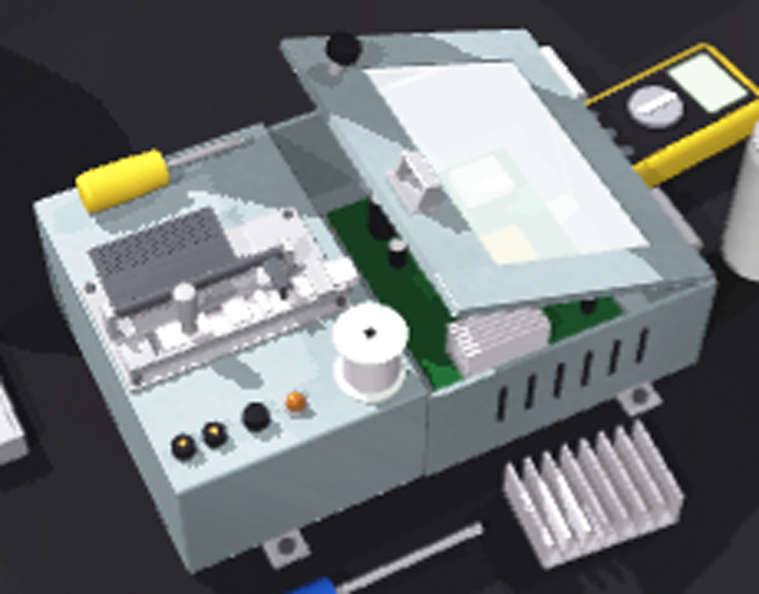

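The top crop shows deck corners at (668,222) and (532,575), the bolt knob at about (553,318), the thumb plate (dark) at about (520,385), and the hatch's free edge from (270,468) to (418,92). The scene crop shows the corners at (35,205), (180,492), (427,392) and (262,125), the knob top at (184,290), and the hatch's free corners at (282,40) and (458,315). I'll fit the pose from these by casting rays.

```bash
cat > h.py <<'E'
import numpy as np, cv2
from workcell import bot, vision
from scipy.spatial.transform import Rotation as R
def ray(n,u,v):
    m=vision.camera_model(n);K=m["mtx"];d=np.array([m["k1"],0,0,0,0.])
    p=cv2.undistortPoints(np.array([[[u,v]]],float),K,d)[0,0]
    T=m["T"];r=T[:3,:3]@[p[0],p[1],1];return T[:3,3],r/np.linalg.norm(r)
def onz(n,u,v,z):
    o,r=ray(n,u,v);return o+r*(z-o[2])/r[2]
def two(a,b):
    (o,r),(p,s)=a,b
    t=np.linalg.lstsq(np.c_[r,-s],p-o,rcond=None)[0]
    A,B=o+r*t[0],p+s*t[1];return (A+B)/2,np.linalg.norm(A-B)
T=lambda x,y:("top",200+x/3,150+y/3)
S=lambda x,y:("scene",200+x/3.3,145+y/3.3)
E
python3 - <<'E'
from h import *
from scipy.optimize import least_squares
np.set_printoptions(precision=4,suppress=True)
obs=[(T(668,222),(.12,-.18)),(T(532,575),(-.12,-.18)),(S(35,205),(-.12,-.18)),(S(180,492),(.12,-.18)),(S(427,392),(.12,-.02)),(S(262,125),(-.12,-.02))]
P=[onz(*o,.095)[:2] for o,_ in obs]
def tf(p,q): c,s=np.cos(p[2]),np.sin(p[2]);return np.array([p[0]+c*q[0]-s*q[1],p[1]+s*q[0]+c*q[1]])
f=least_squares(lambda p:np.concatenate([tf(p,q)-w for w,(_,q) in zip(P,obs)]),[.65,.1,-.35]).x
print("pose",f,"deg",np.degrees(f[2]))
for w,(o,q) in zip(P,obs):print(o[0],w,w-tf(f,q))
def inv(X):
    c,s=np.cos(f[2]),np.sin(f[2]);d=X[:2]-f[:2];return np.array([c*d[0]+s*d[1],-s*d[0]+c*d[1],X[2]])
for n,a,b in[("boltknob top",T(553,318),S(184,289)),("hatch front",T(270,468),S(282,40)),("hatch back",T(418,92),S(458,315)),("hatchknob",T(240,388),S(343,48))]:
    X,g=two(ray(*a),ray(*b));e=inv(X);print(n,X,"gap",g,"encl",e, "ang",np.arctan2(e[2]-.091,.176-e[1]))
for h in(.040,):print("reel",inv(onz(*T(462,167),.135)))
print("trimmer",inv(onz(*T(345,462),.1)),inv(onz(*T(500,525),.1)))
for n,q in [("boltknob",(.025,-.135)),("thumb",(-.031,-.128)),("edge",(-.03,.004)),("keeper",(.025,.002))]:print(n,tf(f,q))
E
```

```text
pose [ 0.5792  0.0882 -0.3983] deg -22.821315763234114
top [ 0.6168 -0.1225] [-0.0032  0.0018]
top [ 0.3959 -0.0304] [-0.0029  0.0007]
scene [ 0.4034 -0.0321] [ 0.0046 -0.0009]
scene [ 0.6203 -0.1207] [0.0003 0.0035]
scene [0.6803 0.0221] [-0.0018 -0.0011]
scene [0.4638 0.1123] [ 0.003 -0.004]
boltknob top [ 0.5495 -0.0411  0.1424] gap 0.00022375993106129433 encl [ 0.0228 -0.1307  0.1424] ang 0.16609404830390834
hatch front [0.4637 0.1292 0.1587] gap 0.007575674395746417 encl [-0.1224 -0.007   0.1587] ang 0.3543193038427643
hatch back [0.6856 0.0387 0.1577] gap 0.0011589115505040892 encl [ 0.1173 -0.0044  0.1577] ang 0.35409709683607
hatchknob [0.507  0.1433 0.1702] gap 0.001027522623592984 encl [-0.0879  0.0228  0.1702] ang 0.4771827205192161
reel [ 0.0896 -0.0458  0.135 ]
trimmer [-0.1028 -0.0474  0.1   ] [-0.1021 -0.1503  0.1   ]
boltknob [ 0.5499 -0.0459]
thumb [ 0.501  -0.0178]
edge [0.5531 0.1035]
keeper [0.603  0.0803]
```

Pose fit: residuals are under 5 mm, the bolt knob is at the expected height (0.142 against 0.143), and the hatch angle is about 0.35 rad. The tool goes to above hatch_edge with its y along enclosure x, fingers shut. The total shift is about (-49, -34) cm, with a turn of 93° about tool z.

arm_command(
  gripper=[0,0,0,0,0],
  slide=[
    [-4.9,-3.4,0],
    [-9.8,-6.8,0],
    [-14.7,-10.2,0],
    [-19.6,-13.6,0],
    [-24.5,-17,0],
  ],
  turn=[
    [0,0,9.3],
    [0,0,18.6],
    [0,0,27.9],
    [0,0,37.2],
    [0,0,46.5],
  ],
  force=20,
)

```text
clock: 0.72
position: [0.3845, 0.3444, 0.2313]
tool_rot: [-3.142, -0.0, 1.982]
force: [1.2, 1.2, -0.3]
grip_width: -0.0001
```

```bash
cat >> h.py <<'E'
F=np.array([.5792,.0882,-.3983])
def enc(x,y,z):
    c,s=np.cos(F[2]),np.sin(F[2]);return np.array([F[0]+c*x-s*y,F[1]+s*x+c*y,.095+z])
def inv(X):
    c,s=np.cos(F[2]),np.sin(F[2]);d=X[:2]-F[:2];return np.array([c*d[0]+s*d[1],-s*d[0]+c*d[1],X[2]-.095])
def togo(x,y,z):
    s=bot.observe();M=R.from_euler("xyz",s["tool_rot"]).as_matrix()
    G=R.from_euler("xyz",[np.pi,0,F[2]+np.pi/2]).as_matrix()
    print("t",s["clock"],"encl mm",np.round(1e3*inv(s["position"]),1),"F",np.round(s["force"],1),"grip",round(s["grip_width"],4))
    print("slide cm",np.round(100*M.T@(enc(x,y,z)-s["position"]),2),"turn",np.round(np.degrees(R.from_matrix(M.T@G).as_rotvec()),1))
E
python3 -c "
from h import *;togo(-.03,.010,.120)"
```

```text
t 0.725 encl mm [-278.9  160.6  136.3] F [ 1.2  1.2 -0.3] grip -0.0001
slide cm [-28.41   6.27   1.63] turn [-0.  -0.  46.4]
```

arm_command(
  gripper=[0,0,0,0,0],
  slide=[
    [-5.7,1.2,0],
    [-11.4,2.5,0],
    [-17,3.8,0],
    [-22.7,5,0],
    [-28.4,6.3,0],
  ],
  turn=[
    [0,0,9.3],
    [0,0,18.6],
    [0,0,27.9],
    [0,0,37.2],
    [0,0,46.4],
  ],
)

```text
clock: 1.35
position: [0.5569, 0.1103, 0.2313]
tool_rot: [-3.141, -0.0, 1.172]
force: [0.7, 1.0, -0.3]
grip_width: 0.0002
```

```bash
python3 -c "
from h import *;togo(-.03,.010,.070)"
```

```text
t 1.35 encl mm [-29.1  11.8 136.3] F [ 0.7  1.  -0.3] grip 0.0002
slide cm [-0.18 -0.09  6.63] turn [-0. -0. -0.]
```

arm_command(
  gripper=[0,0,0,0,0],
  slide=[
    [-0.2,0,3],
    [-0.2,0,6],
    [-0.3,0,7.2],
    [-0.4,0,8.4],
    [-0.5,0,9.6],
  ],
  turn=[
    [0,0,0],
    [0,0,0],
    [0,0,0],
    [0,0,0],
    [0,0,0],
  ],
)

```text
clock: 1.98
position: [0.5546, 0.1073, 0.1353]
tool_rot: [3.141, -0.001, 1.177]
force: [0.7, -1.0, 2.4]
grip_width: 0.0002
```

```bash
python3 -c "
from h import *;togo(-.03,.005,.0)"
```

```text
t 1.975 encl mm [-30.1   8.1  40.3] F [ 0.7 -1.   2.4] grip 0.0002
slide cm [-0.31  0.    4.03] turn [ 0.  -0.   0.3]
```

arm_command(
  gripper=[0,0,0,0,0],
  slide=[
    [-0.1,0,1],
    [-0.2,0,2],
    [-0.3,0,2.8],
    [-0.3,0,3.4],
    [-0.3,0,3.8],
  ],
  turn=[
    [0,0,0],
    [0,0,0],
    [0,0,0],
    [0,0,0],
    [0,0,0],
  ],
)

```text
clock: 2.6
position: [0.5531, 0.1045, 0.097]
tool_rot: [-3.141, 0.0, 1.177]
force: [-0.1, -0.9, 1.3]
grip_width: 0.0002
```

arm_command(
  gripper=[0,0,0,0],
  slide=[
    [0,0,0.2],
    [0,0,0.3],
    [0,0,0.4],
    [0,0,0.4],
  ],
  turn=[
    [0,0,0],
    [0,0,0],
    [0,0,0],
    [0,0,0],
  ],
)

```text
clock: 3.1
position: [0.5532, 0.1045, 0.0946]
tool_rot: [3.142, -0.001, 1.177]
force: [-9.8, -2.0, 28.8]
grip_width: 0.0
```

The hatch reached its stop at z = 0.0946 with about 29 N, so it is shut. Next I go up and across to hover over the catch and bolt.

arm_command(
  gripper=[0,0,4.2,4.2,4.2],
  slide=[
    [0,0,-3],
    [0,0,-8],
    [-6,1,-9],
    [-12,2,-9],
    [-16.4,2.5,-9],
  ],
  turn=[
    [0,0,0],
    [0,0,0],
    [0,0,0],
    [0,0,0],
    [0,0,0],
  ],
)

```text
clock: 3.72
position: [0.5127, -0.0587, 0.1838]
tool_rot: [3.141, -0.0, 1.176]
force: [0.9, -0.2, -0.2]
grip_width: 0.0421
```

Run:
```python
from h import *
togo(-.005,-.158,.06)
m=vision.camera_model("wrist");cv2.imwrite("pics/w1.png",vision.grab_frame("wrist"))
a=vision.grab_frame("top");cv2.imwrite("pics/t1.png",a)
b=vision.grab_frame("scene");cv2.imwrite("pics/s1.png",b)
Tm=m["T"];print(Tm.round(3).tolist(),m["mtx"][0,0])
def proj(X):
    c=np.linalg.inv(Tm)@np.r_[X,1];r=c[:2]/c[2];r=r*(1+m["k1"]*(r@r));return (m["mtx"][:2,:2]@r+m["mtx"][:2,2]).round(),round(c[2],3)
for n,p in[("knobtop",(.0228,-.1307,.048)),("thumb",(-.031,-.128,.029)),("home",(.025,-.09,.048)),("keeper",(.025,.002,.018))]:print(n,*proj(enc(*p)))
```

```text
t 3.725 encl mm [  -4.3 -161.2   88.8] F [ 0.9 -0.2 -0.2] grip 0.0421
slide cm [ 0.32 -0.07  2.88] turn [ 0.1 -0.   0.2]
[[0.923, -0.371, -0.102, 0.539], [-0.385, -0.888, -0.25, 0.005], [0.002, 0.27, -0.963, 0.325], [0.0, 0.0, 0.0, 1.0]] 351.9177904949131
knobtop [370. 211.] 0.186
thumb [273. 200.] 0.204
home [378. 131.] 0.175
keeper [377. -57.] 0.179
```

View pics/w1.png

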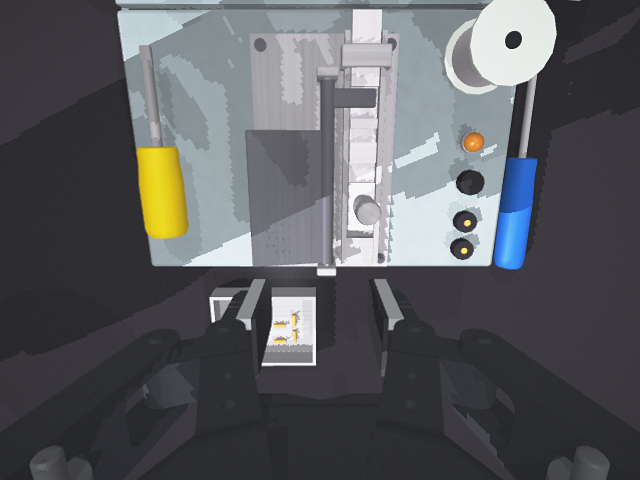

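The wrist view shows the bolt knob at (370,207), against a prediction of (370,211). The thumb plate spans columns 246–320, and the fingertips are at columns 256 and 381, each about 7 mm thick. I open to 5.0 cm so that the tip centres sit about 57 mm apart, then descend.

arm_command(
  gripper=[5,5,5,5],
  slide=[
    [0.6,-0.1,1.5],
    [0.6,-0.1,3],
    [0.6,-0.1,4.5],
    [0.6,-0.1,5],
  ],
  turn=[
    [0,0,0.2],
    [0,0,0.2],
    [0,0,0.2],
    [0,0,0.2],
  ],
)

```text
clock: 4.38
position: [0.5141, -0.0504, 0.1318]
tool_rot: [-3.14, 0.001, 1.174]
force: [-0.2, -0.0, 0.6]
grip_width: 0.0501
```

arm_command(
  gripper=[5,5,5],
  slide=[
    [0,0,0.4],
    [0,0,0.8],
    [0,0,0.8],
  ],
  turn=[
    [0,0,0],
    [0,0,0],
    [0,0,0],
  ],
)

```text
clock: 4.75
position: [0.5147, -0.0507, 0.1253]
tool_rot: [3.142, -0.0, 1.174]
force: [-0.5, -0.7, 0.1]
grip_width: 0.05
```

Run:
```python
from h import *
togo(-.0055,-.155,.02)
cv2.imwrite("pics/w2.png",vision.grab_frame("wrist"))
```

```text
t 4.75 encl mm [  -5.6 -153.    30.3] F [-0.5 -0.7  0.1] grip 0.05
slide cm [-0.2   0.01  1.03] turn [ 0.  -0.   0.1]
```

View pics/w2.png

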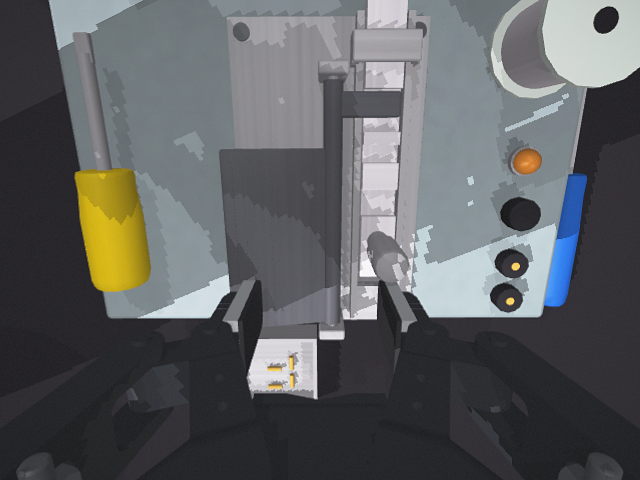

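The view shows the right fingertip (about column 390) aligned with the bolt knob (about (395,265)), and the left one over the thumb plate's front part. There is no contact yet, so I keep descending.

arm_command(
  gripper=[5,5,5],
  slide=[
    [0,0,0.3],
    [0,0,0.5],
    [0,0,0.5],
  ],
  turn=[
    [0,0,0],
    [0,0,0],
    [0,0,0],
  ],
)

```text
clock: 5.18
position: [0.5147, -0.0506, 0.1203]
tool_rot: [-3.141, -0.0, 1.174]
force: [-0.3, 0.8, 2.7]
grip_width: 0.05
```

arm_command(
  gripper=[5,5,5],
  slide=[
    [0,0,0.2],
    [0,0,0.4],
    [0,0,0.4],
  ],
  turn=[
    [0,0,0],
    [0,0,0],
    [0,0,0],
  ],
)

```text
clock: 5.55
position: [0.5145, -0.0505, 0.1161]
tool_rot: [-3.141, 0.0, 1.174]
force: [-2.4, 1.3, 3.6]
grip_width: 0.0501
```

Contact came at about z = 0.121. I press on to about 9–10 mm down.

arm_command(
  gripper=[5,5,5],
  slide=[
    [0,0,0.2],
    [0,0,0.4],
    [0,0,0.4],
  ],
  turn=[
    [0,0,0],
    [0,0,0],
    [0,0,0],
  ],
)

```text
clock: 5.92
position: [0.5146, -0.0506, 0.1122]
tool_rot: [-3.141, 0.0, 1.174]
force: [-3.3, 2.9, 5.6]
grip_width: 0.0504
```

Run:
```python
from h import *
togo(-.0055,-.108,.017)
cv2.imwrite("pics/s2.png",cv2.resize(vision.grab_frame("scene")[170:300,190:350],None,fx=4.5,fy=4.5,interpolation=cv2.INTER_CUBIC))
```

```text
t 5.925 encl mm [  -5.7 -153.    17.2] F [-3.3  2.9  5.6] grip 0.0504
slide cm [4.5  0.03 0.02] turn [-0.   0.   0.1]
```

View pics/s2.png

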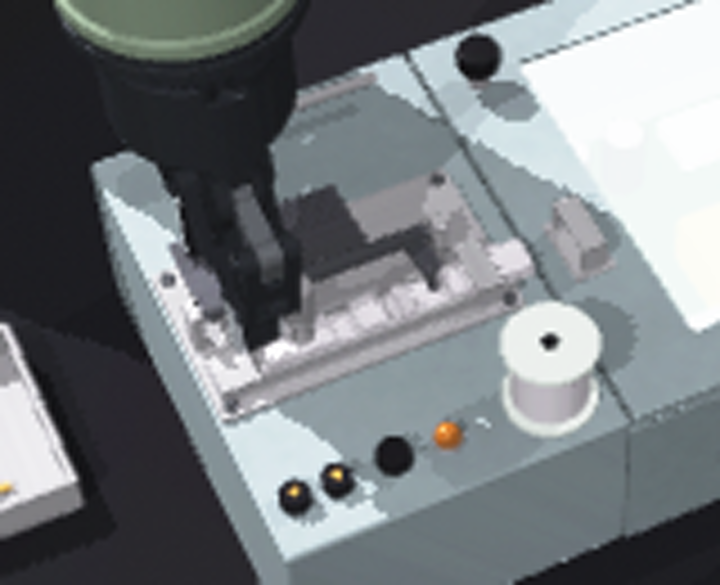

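The view shows the hatch flush and the bolt finger just behind the knob (about (300,310)), above the bar. The catch is about 9 mm down at 5.6 N. Now I push the bolt.

arm_command(
  gripper=[5,5,5,5,5],
  slide=[
    [0.4,0,0],
    [0.8,0,0],
    [1.2,0,0],
    [1.6,0,0],
    [2,0,0],
  ],
  turn=[
    [0,0,0],
    [0,0,0],
    [0,0,0],
    [0,0,0],
    [0,0,0],
  ],
)

```text
clock: 6.6
position: [0.5221, -0.0333, 0.1123]
tool_rot: [3.141, 0.001, 1.173]
force: [-5.6, -6.3, 7.3]
grip_width: 0.0499
```

```bash
python3 -c "
from h import *;togo(-.0055,-.108,.017)"
```

```text
t 6.6 encl mm [  -5.5 -134.1   17.3] F [-5.6 -6.3  7.3] grip 0.0499
slide cm [ 2.61 -0.    0.03] turn [0.  0.1 0. ]
```

arm_command(
  gripper=[5,5,5,5,5],
  slide=[
    [0.4,0,0],
    [0.8,0,0],
    [1.2,0,0],
    [1.6,0,0],
    [2,0,0],
  ],
  turn=[
    [0,0,0],
    [0,0,0],
    [0,0,0],
    [0,0,0],
    [0,0,0],
  ],
)

```text
clock: 7.22
position: [0.5299, -0.0148, 0.1123]
tool_rot: [3.142, 0.001, 1.173]
force: [-5.4, -5.1, 7.0]
grip_width: 0.0502
```

```bash
python3 -c "
from h import *;togo(-.0055,-.108,.017)"
```

```text
t 7.225 encl mm [  -5.5 -114.1   17.3] F [-5.4 -5.1  7. ] grip 0.0502
slide cm [0.61 0.   0.03] turn [0.  0.1 0. ]
```

arm_command(
  gripper=[5,5,5],
  slide=[
    [0.3,0,0],
    [0.5,0,0],
    [0.5,0,0],
  ],
  turn=[
    [0,0,0],
    [0,0,0],
    [0,0,0],
  ],
)

```text
clock: 7.6
position: [0.5319, -0.0101, 0.1123]
tool_rot: [3.141, 0.001, 1.173]
force: [-5.2, -5.5, 6.3]
grip_width: 0.05
```

arm_command(
  gripper=[5,5,5],
  slide=[
    [0.2,0,0],
    [0.3,0,0],
    [0.3,0,0],
  ],
  turn=[
    [0,0,0],
    [0,0,0],
    [0,0,0],
  ],
)

```text
clock: 7.98
position: [0.5319, -0.0098, 0.1123]
tool_rot: [-3.141, 0.004, 1.17]
force: [-12.2, -17.8, 10.9]
grip_width: 0.0499
```

```bash
python3 -c "
from h import *;togo(-.0055,-.108,.017)"
```

```text
t 7.975 encl mm [  -5.5 -108.7   17.3] F [-12.2 -17.8  10.9] grip 0.0499
slide cm [0.07 0.   0.02] turn [-0.   0.2 -0.1]
```

The stop force rose to about 21 N at y = -108.7, where -108 was expected, so the bolt is home. I relax the push with the catch still held, then lift.

arm_command(
  gripper=[5,5,5,5,5],
  slide=[
    [-0.3,0,0],
    [-0.5,0,0],
    [-0.5,0,-1.2],
    [-0.5,0,-3],
    [-0.5,0,-7],
  ],
  turn=[
    [0,0,0],
    [0,0,0],
    [0,0,0],
    [0,0,0],
    [0,0,0],
  ],
)

```text
clock: 8.6
position: [0.5307, -0.0112, 0.1827]
tool_rot: [-3.14, 0.002, 1.174]
force: [-0.2, -0.4, 0.1]
grip_width: 0.0496
```

arm_command(
  gripper=[5,5,5,5],
  slide=[
    [0,0,-5],
    [-6,0,-8],
    [-12,0,-8],
    [-12,0,-8],
  ],
  turn=[
    [0,0,0],
    [0,0,0],
    [0,0,0],
    [0,0,0],
  ],
)

```text
clock: 9.1
position: [0.4833, -0.1258, 0.2637]
tool_rot: [3.14, 0.0, 1.168]
force: [0.4, 1.1, -0.3]
grip_width: 0.0498
```

Run:
```python
from h import *
togo(0,0,.2)
a=cv2.resize(vision.grab_frame("scene")[150:310,200:410],None,fx=3.6,fy=3.6,interpolation=cv2.INTER_CUBIC)
cv2.imwrite("pics/s3.png",a)
cv2.imwrite("pics/w3.png",vision.grab_frame("wrist"));cv2.imwrite("pics/t3.png",vision.grab_frame("top"))
```

```text
t 9.1 encl mm [  -5.4 -234.4  168.7] F [ 0.4  1.1 -0.3] grip 0.0498
slide cm [23.45  0.43 -3.13] turn [ 0.1  0.  -0.3]
```

View pics/s3.png

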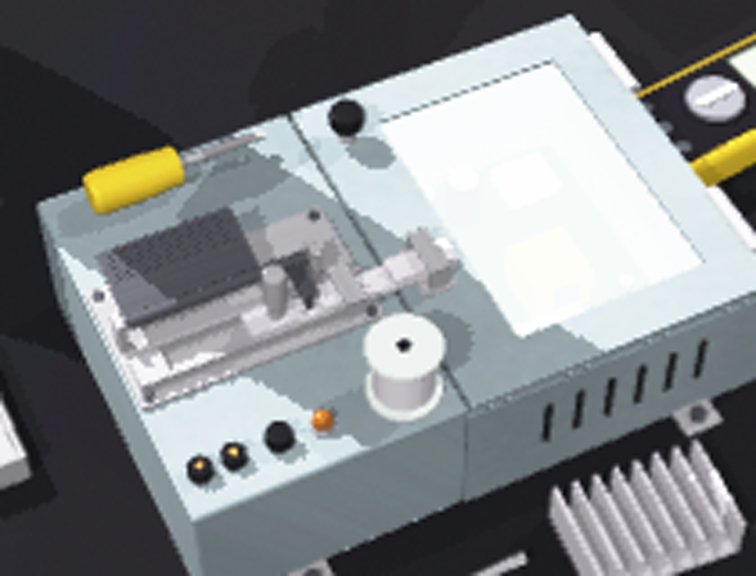

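View pics/w3.png

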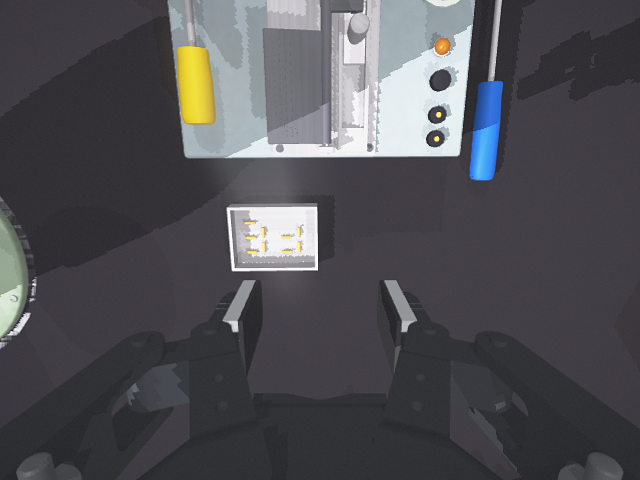

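The pictures show the bolt running into the keeper, the knob right beside the tooth arm, the hatch flush, and reel and trimmer in place. One numeric check of bolt travel, catch and loose things.

Run:
```python
from h import *
X,g=two(ray("scene",200+275/3.6,150+269/3.6),ray("wrist",359,21))
print("knob",(inv(X)*1e3).round(1),g)
a=cv2.imread("pics/scene0.png").astype(int);b=vision.grab_frame("scene").astype(int);t0=cv2.imread("pics/top0.png").astype(int);t1=vision.grab_frame("top").astype(int)
for n,(i,j,x,y) in {"plate":(a,b,(226,272),(206,238)),"reel top":(a,b,(300,325),(236,255)),"trimmer":(a,b,(222,278),(183,210)),"tray":(a,b,(158,210),(240,295)),"screwdriver":(a,b,(250,346),(300,352)),"heatsink":(a,b,(350,410),(276,318)),"can":(a,b,(418,452),(178,230)),"meter":(t0,t1,(150,205),(205,255))}.items():
    d=np.abs(i-j).sum(2)[y[0]:y[1],x[0]:x[1]];print(n,"frac changed",round((d>60).mean(),3))
```

```text
knob [ 21.2 -87.3  45.7] 0.00016625248167871716
plate frac changed 0.594
reel top frac changed 0.309
trimmer frac changed 0.304
tray frac changed 0.0
screwdriver frac changed 0.0
heatsink frac changed 0.101
can frac changed 0.339
meter frac changed 0.0
```

Bolt travel reads about 45 mm, so it is home. The pixel changes may only be shadows, so I compare before and after side by side.

Run:
```python
from h import *
a=cv2.imread("pics/scene0.png");b=vision.grab_frame("scene")
f=lambda i,x0,x1,y0,y1,k:cv2.resize(i[y0:y1,x0:x1],None,fx=k,fy=k,interpolation=cv2.INTER_CUBIC)
top=np.hstack([f(a,215,295,185,245,5),f(b,215,295,185,245,5)]);bot_=np.hstack([f(a,300,460,150,260,2.5),f(b,300,460,150,260,2.5)])
cv2.imwrite("pics/cmp.png",np.vstack([top,bot_]))
```

```text
(no output)
```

View pics/cmp.png

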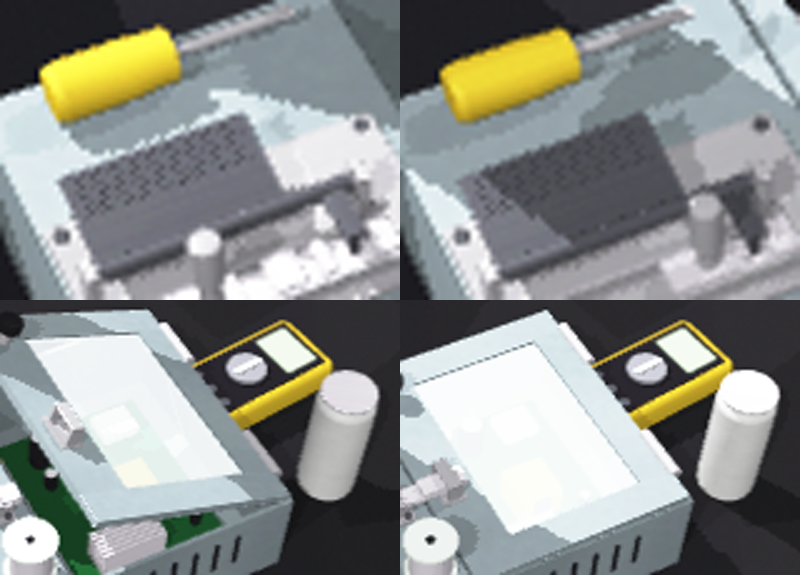

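The comparison shows the thumb plate with the same outline in both pictures (corners at about (60,180) and (245,115)), so the catch is back up. The trimmer, reel, can and multimeter have not moved; only the shadows have changed.

```bash
python3 -c "
from workcell import bot,job_done
s=bot.observe();print(s['clock'],s['force'],job_done())"
```

```text
the job is handed in; nothing more can be done
9.4 [-0.43311287 -0.439811   -0.07146593] None
```

The hatch is shut and bolted, and the catch has sprung back up behind the bolt. I handed the job in at 9.4 s with the arm clear and touching nothing.

- **Hatch:** I pushed it down to its stop with shut fingertips, at z = 0.0946 m and about 29 N. The pictures show it flush with the deck.
- **Catch and bolt:** One fingertip held the catch about 9 mm down, at 5.6 N just before the push. The other pushed the bolt until it met its end stop at about 21 N. I eased the push with the catch still down, then lifted off.
- **Last checks:** The bolt knob measured at enclosure y = -87 mm, against -90 mm expected, which is within the camera error. The bolt is in the keeper and the thumb plate is back at its original outline.
- **Loose things:** A simple pixel-difference check flagged changes at the plate, reel, trimmer, heat sink and can. A side-by-side view showed the plate, reel, trimmer and can unmoved, with only the shadows changed. The heat sink (10% flagged) was not in that view, but it looked in place in the last scene picture. The tray, screwdriver and multimeter showed no change.

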